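# Pack the finished trench candles into the partitioned crate

## Robot

A 6-joint arm with a two-finger parallel gripper is mounted at the origin on the work surface. World frame = base frame: x ahead of the robot, y to its left, z up, the work surface at z = 0. Lengths are in m, angles in rad, forces in N, time in s.
With the tool pointing down it reaches from about 0.35 to 0.775 m from the base axis. Payload 5.5 kg.
Tool frame: the origin (TCP) lies between the finger pads; the fingertips stand 19 mm ahead of it and the grasp point (between the pads) is the TCP; z points along the fingers, x is the direction in which the jaws open and shut, and the axes are right-handed (so a half turn about z gives the same grasp; the last joint's range is limited). The gripper opens to 85 mm and grips with 20 to 120 N. Pads are 22 mm wide; open, the fingers measure 114 mm over their backs; the gripper's body (76 mm by 85 mm) begins 54 mm behind the grasp point. The pads swing forward as they close: fully open they stand 13 mm farther back than shut.
Start: joints at [-1.346, 0.313, 0.046, 1.304, 0, 1.431], TCP at [0.205, -0.537, 0.211] pointing down, gripper open.
Joint ranges: [-2.76, 2.76], [-0.86, 1.69], [-1.03, 1.26], [-2.2, 2.34], [-1.47, 1.5], [-3.14, 3.14]. Speed limits (rad/s): [2.57, 2.57, 3.14, 3.14, 3.14, 3.14].

## Interface

Orientations are given as a unit quaternion [w, x, y, z].
In Python, from workcell import env gives the robot as it stands. The module is installed in compiled form; this text tells all that it offers.
- The arm moves only by the tool carry_out, never from a script. Its argument "steps" is a list of rows, each a list of 7 numbers: the gripper command: -1 is shut, 1 is fully open, values between are in proportion, then the shift along the tool's x, y, z in m, then the turn, a rotation vector about the tool's x, y, z in rad. A call has 1 to 20 rows; each row shifts and turns the commanded pose from where the row before left it, along the tool's axes as they then stand; what a row does not reach is not made up. A row lasts 1/8 s, in which the tool goes at most 62.5 mm and 10.7 degrees, less where a joint would pass 70% of its speed; a pose out of reach is approached as far as the arm can. A call with a gripper value outside its range is refused whole. The fingers move at their own pace and stop on an object; "grip_force" is the grip in N (left out, the last holds). Time passes only in rows, so rows that do not move let the fingers close. It gives the time, the measured TCP pose, the force and the opening at its end, in the units of the state.
- env.get_state(): the state, without advancing time (a new reading comes with each control period).
- env.read_camera(name): name is "scene" or "top" or "wrist"; returns a dict with "color" (420x560x3 uint8, red, green, blue), "K" (3x3 intrinsics, pixels), "dist" ([k1, k2, p1, p2, k3] as OpenCV has them; the pictures are not rectified), "R" (3x3) and "t" (3): a world point X has camera coordinates R X + t. Camera axes: x right, y down, z forward; pixel columns grow to the right and rows downward; lengths in m; the calibration is good to about 2 mm. A picture is of the moment at which its call begins. There is no depth.
- env.hand_in(): hands the job in, once; it reports no verdict.
The state is a dict: "clock": time; "joint_pos": joint angles; "qvel": joint speeds; "tau": joint torques, N m; "tcp_pos": TCP position; "orientation": TCP orientation; "wrist_force": force on the tool from outside, world axes, zero at the start; "ft_torque": the same for the moment, N m; "finger_gap": finger opening in m.
Only numpy, scipy, OpenCV 4.12 (cv2) and the standard library are available. Lean on these libraries where they do the work, as an engineer would, in place of code of your own. Each camera call takes 0.05 s, during which the arm holds its last target. There are 200 camera calls.

## Task

Pack the four finished candles (tins filled with set wax, with a wick standing in it) upright into the partitioned crate, one to a compartment: the two wide ones in the two wide square compartments, the two slim ones in the two narrow square compartments. Leave the empty tin, the tin that still waits for its wax and the sealed food tin standing where they are.

Things in the scene. Friction and masses are not known exactly. Their poses are not given: they have to be found in the camera images.
- crate: fixed open crate of wood, 214 (x) by 187 (y), all in mm. Origin: centre of underside, z up. Floor 6 thick, outer walls 7 thick, 36 high, dividers 5 thick, tops 34 up. Two wide cells, 84 x 84 inside: centres x -58, y -44.5 and +44.5. Two narrow cells, 66 x 66: centres x +67, y -53.5 and +17.5. Between them a channel 40 wide along y at x +9, match boxes to 33 up; beyond y +55 of the narrow row a slot of strips: add nothing to these
- wide_a_mid (a point): finished candle in a wide tin, 68 mm diameter, 76 mm tall, smooth gold-lacquered: filled with set cream wax to 6 mm below the rim, with a flat brown cardboard wick, 26 (x) by 12 mm (y), set hard in the wax at the centre, standing 18 mm above the rim; about 0.28 kg. The point is on its axis half-way up the tin, 38 mm above its underside; z up along the axis
- wide_b_mid (a point): finished candle in a wide tin, 68 mm diameter, 76 mm tall, plain ribbed steel: filled with set cream wax to 6 mm below the rim, with a flat brown cardboard wick, 26 (x) by 12 mm (y), set hard in the wax at the centre, standing 18 mm above the rim; about 0.28 kg. The point is on its axis half-way up the tin, 38 mm above its underside; z up along the axis
- slim_a_mid (a point): finished candle in a slim tin, 50 mm diameter, 88 mm tall, plain ribbed steel: filled with set cream wax to 6 mm below the rim, with a flat brown cardboard wick, 26 (x) by 12 mm (y), set hard in the wax at the centre, standing 18 mm above the rim; about 0.19 kg. The point is on its axis half-way up the tin, 44 mm above its underside; z up along the axis
- slim_b_mid (a point): finished candle in a slim tin, 50 mm diameter, 88 mm tall, smooth gold-lacquered: filled with set cream wax to 6 mm below the rim, with a flat brown cardboard wick, 26 (x) by 12 mm (y), set hard in the wax at the centre, standing 18 mm above the rim; about 0.19 kg. The point is on its axis half-way up the tin, 44 mm above its underside; z up along the axis
- empty_tin_mid (a point): look-alike to be left alone: empty open wide tin of plain steel, 68 mm diameter, 76 mm tall, hollow, without wax or wick. The point is on its axis half-way up, 38 mm above its underside
- unpoured_tin_mid (a point): look-alike to be left alone: slim gold-lacquered tin, 50 mm diameter, 88 mm tall, that still waits for its wax: from above one sees the brown cardboard coil 14 mm below the rim and an untrimmed wick, 26 by 12 mm, standing 45 mm above the rim. The point is on its axis half-way up the tin, 44 mm above its underside
- sealed_tin_mid (a point): look-alike to be left alone: unopened wide food tin, gold-lacquered and ribbed, 68 mm diameter, 76 mm tall, with a flat metal lid and ring pull, without wick. The point is on its axis half-way up, 38 mm above its underside
Not all that is in view belongs to the job. Leave any blue look-alike of the part that bears wide_a_mid alone.

How it is judged:
At the end, for the whole second after the job is handed in: Wide candles in the wide, slim in the narrow compartments, one in each: upright within 0.12 rad, on the floor within 8 mm, axis within 12 mm of the centre along each side, at rest; the three look-alikes upright (0.15 rad) within 25 mm of where they stood ((((x of wide_a_mid in the frame of crate between -0.07 and -0.046 m and y of wide_a_mid in the frame of crate between -0.0565 and -0.0325 m and z of wide_a_mid in the frame of crate between 0.036 and 0.052 m and angle between wide_a_mid's own z axis and vertical below 0.12 rad) and (x of wide_b_mid in the frame of crate between -0.07 and -0.046 m and y of wide_b_mid in the frame of crate between 0.0325 and 0.0565 m and z of wide_b_mid in the frame of crate between 0.036 and 0.052 m and angle between wide_b_mid's own z axis and vertical below 0.12 rad)) or ((x of wide_a_mid in the frame of crate between -0.07 and -0.046 m and y of wide_a_mid in the frame of crate between 0.0325 and 0.0565 m and z of wide_a_mid in the frame of crate between 0.036 and 0.052 m and angle between wide_a_mid's own z axis and vertical below 0.12 rad) and (x of wide_b_mid in the frame of crate between -0.07 and -0.046 m and y of wide_b_mid in the frame of crate between -0.0565 and -0.0325 m and z of wide_b_mid in the frame of crate between 0.036 and 0.052 m and angle between wide_b_mid's own z axis and vertical below 0.12 rad))) and (((x of slim_a_mid in the frame of crate between 0.055 and 0.079 m and y of slim_a_mid in the frame of crate between -0.0655 and -0.0415 m and z of slim_a_mid in the frame of crate between 0.042 and 0.058 m and angle between slim_a_mid's own z axis and vertical below 0.12 rad) and (x of slim_b_mid in the frame of crate between 0.055 and 0.079 m and y of slim_b_mid in the frame of crate between 0.0055 and 0.0295 m and z of slim_b_mid in the frame of crate between 0.042 and 0.058 m and angle between slim_b_mid's own z axis and vertical below 0.12 rad)) or ((x of slim_a_mid in the frame of crate between 0.055 and 0.079 m and y of slim_a_mid in the frame of crate between 0.0055 and 0.0295 m and z of slim_a_mid in the frame of crate between 0.042 and 0.058 m and angle between slim_a_mid's own z axis and vertical below 0.12 rad) and (x of slim_b_mid in the frame of crate between 0.055 and 0.079 m and y of slim_b_mid in the frame of crate between -0.0655 and -0.0415 m and z of slim_b_mid in the frame of crate between 0.042 and 0.058 m and angle between slim_b_mid's own z axis and vertical below 0.12 rad))) and linear speed of each of wide_a, wide_b, slim_a, slim_b below 0.02 m/s and distance of each of empty_tin_mid, unpoured_tin_mid, sealed_tin_mid from where it was at the start of the episode below 0.025 m and angle between each of empty_tin_mid, unpoured_tin_mid, sealed_tin_mid's own z axis and vertical below 0.15 rad); the robot touches nothing.
It fails at once if the empty tin is moved by more than 30 mm or tipped (distance of empty_tin_mid from where it was at the start of the episode above 0.03 m or angle between empty_tin_mid's own z axis and vertical above 0.4 rad).
It fails at once if the unpoured tin is moved by more than 30 mm or tipped (distance of unpoured_tin_mid from where it was at the start of the episode above 0.03 m or angle between unpoured_tin_mid's own z axis and vertical above 0.4 rad).
It fails at once if the sealed tin is moved by more than 30 mm or tipped (distance of sealed_tin_mid from where it was at the start of the episode above 0.03 m or angle between sealed_tin_mid's own z axis and vertical above 0.4 rad).
It also fails if it takes over 109 s, if anything falls off the work surface, if the arm or the gripper's body presses on something with over 40 N, if the wrist force passes 120 N, or if a joint passes its speed limit or range.

## Working session

There is one attempt and no reset: what is moved stays moved. The work goes in short steps, Python scripts to look and compute and a tool call to move; the robot and the scene stay as the last step left them, time stands still between calls to the robot, and variables do not carry over. Pictures are saved under pics/ and viewed, about 12 in all and at most 16, crops included, and the job is handed in when it is done.

Besides the shell and the picture viewer there is one more tool, called as name(argument=value, ...) on one line, values as JSON. carry_out: Moves the arm, as the interface text tells. Its arguments: {"type":"object","properties":{"steps":{"type":"array","items":{"type":"array","items":{"type":"number"}}},"grip_force":{"type":"number"}},"required":["steps"]}

```bash
mkdir -p pics; python3 - <<'E'
from workcell import env
import cv2,numpy as np,pickle
for n in ("scene","top"):
    c=env.read_camera(n); pickle.dump(c,open(f"{n}.pkl","wb"))
    cv2.imwrite(f"pics/{n}0.png",c["color"][:,:,::-1])
    print(n,c["K"].round(1).tolist(),c["dist"],c["R"].round(3).tolist(),c["t"].round(3), (-c["R"].T@c["t"]).round(3))
print(env.get_state())
E
```

```text
scene [[523.0, 0.0, 268.1], [0.0, 523.0, 204.5], [0.0, 0.0, 1.0]] [0.02231551 0.         0.         0.         0.        ] [[-0.773, 0.635, -0.015], [0.425, 0.499, -0.755], [-0.472, -0.59, -0.655]] [ 0.322 -0.182  1.886] [1.217 0.999 1.103]
top [[546.1, 0.0, 288.2], [0.0, 546.1, 201.2], [0.0, 0.0, 1.0]] [-0.21653646  0.          0.          0.          0.        ] [[0.012, -1.0, -0.008], [-0.991, -0.011, -0.135], [0.135, 0.01, -0.991]] [0.046 0.442 1.553] [0.227 0.036 1.599]
{'clock': 0.1, 'joint_pos': array([-1.34560203e+00,  3.13945393e-01,  4.50913471e-02,  1.30358688e+00,
        6.66909326e-07,  1.43124694e+00]), 'qvel': array([-0.00184439, -0.00295789,  0.00345792, -0.00083142, -0.00218289,
       -0.00183137]), 'tau': array([ 2.00072274e-03, -4.81724417e+01,  2.99244189e+01,  1.27627992e-02,
       -1.92684238e-04, -6.45176755e-06]), 'tcp_pos': array([ 0.20501768, -0.53669144,  0.21028612]), 'orientation': array([-5.56274565e-04,  8.23622771e-01, -5.67137422e-01, -6.05586742e-04]), 'wrist_force': array([0.34017834, 0.40379018, 0.49769615]), 'ft_torque': array([0.03315712, 0.02609849, 0.00647008]), 'finger_gap': 0.08536671062306743}
```

View pics/top0.png

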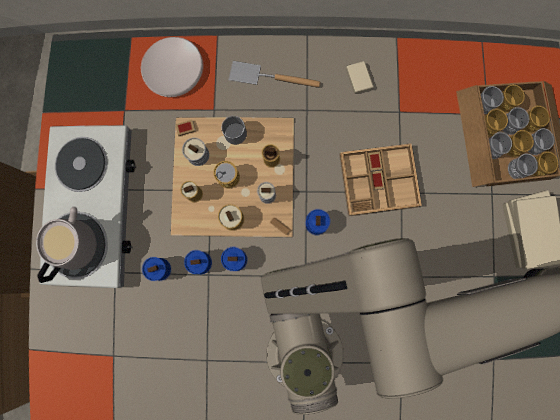

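View pics/scene0.png

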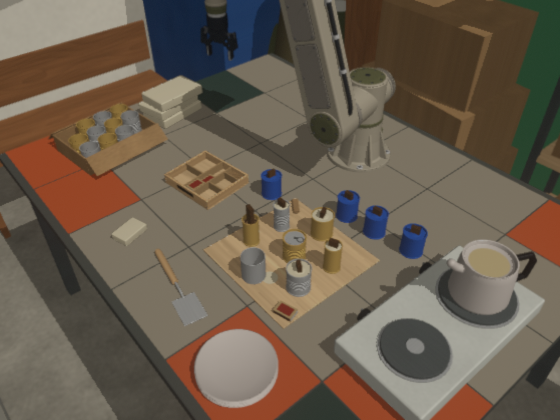

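```bash
python3 - <<'E'
import cv2,pickle
t=cv2.imread("pics/top0.png");s=cv2.imread("pics/scene0.png")
cv2.imwrite("pics/c1.png",cv2.resize(t[110:240,165:325],None,fx=5,fy=4.6*5/4.6*0.92,interpolation=cv2.INTER_CUBIC)[:600])
a=cv2.resize(t[140:220,335:430],None,fx=7,fy=7,interpolation=cv2.INTER_CUBIC);cv2.imwrite("pics/c2.png",a)
cv2.imwrite("pics/c3.png",cv2.resize(s[185:335,205:405],None,fx=4,fy=4,interpolation=cv2.INTER_CUBIC))
E
```

```text
(no output)
```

View pics/c1.png

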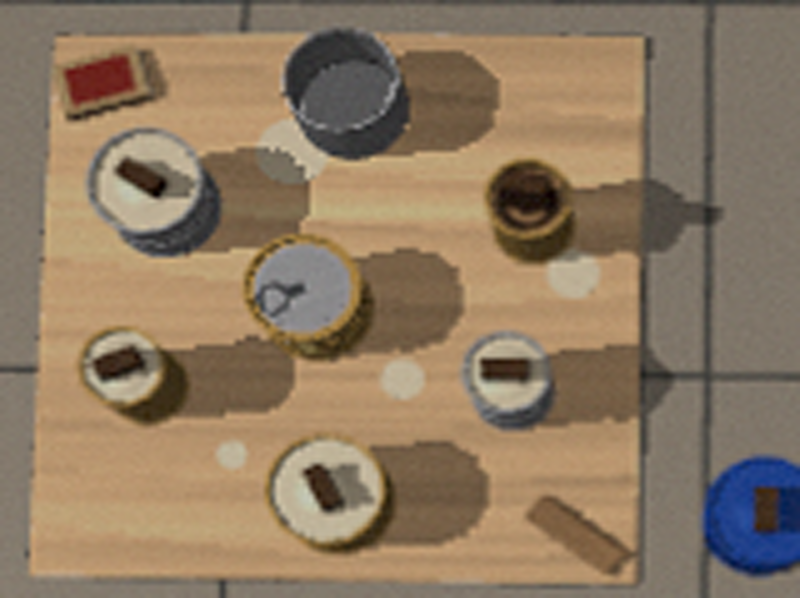

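View pics/c2.png

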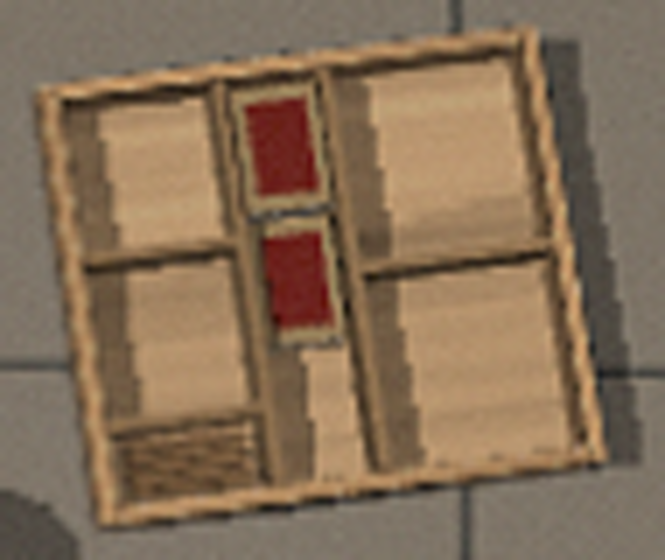

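View pics/c3.png

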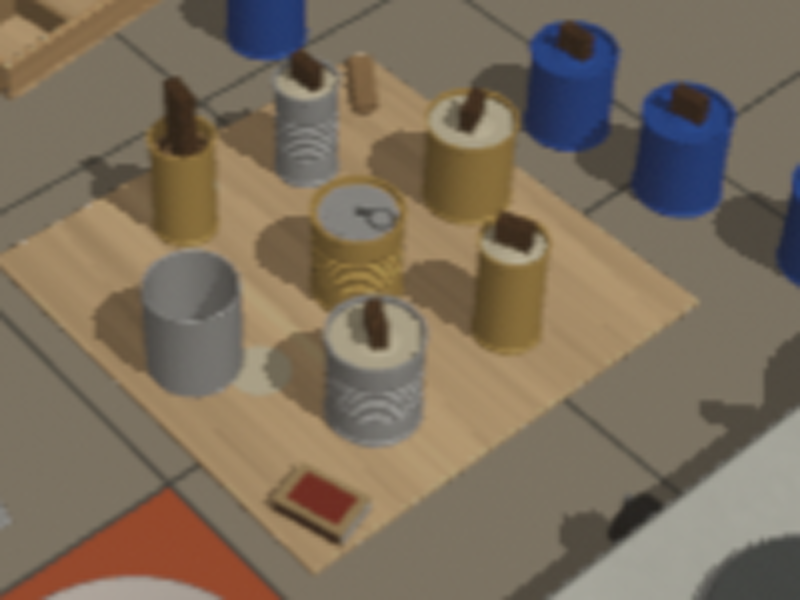

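```bash
cat > h.py <<'E'
import cv2,pickle,numpy as np
from scipy.spatial.transform import Rotation as Rn
def ray(c,px):
    u=cv2.undistortPoints(np.array(px,float).reshape(-1,1,2),c["K"],c["dist"])[:,0]
    d=np.c_[u,np.ones(len(u))]@c["R"]; return -c["R"].T@c["t"],d
def onz(c,px,z):
    o,d=ray(c,px); return (o+d*((z-o[2])/d[:,2])[:,None])[:,:2]
def proj(c,X):
    return cv2.projectPoints(np.array(X,float).reshape(-1,1,3),cv2.Rodrigues(c["R"])[0],c["t"],c["K"],c["dist"])[0][:,0]
def tri(c1,p1,c2,p2):
    A=[];b=[]
    for c,p in((c1,p1),(c2,p2)):
        o,d=ray(c,[p]);d=d[0]/np.linalg.norm(d[0]);P=np.eye(3)-np.outer(d,d);A.append(P);b.append(P@o)
    return np.linalg.lstsq(np.vstack(A),np.hstack(b),rcond=None)[0]
def wax(c,seed,r=14):
    im=c["color"].astype(int);s=np.round(seed).astype(int)
    m=((im.min(2)>130)&(im[:,:,0]-im[:,:,2]<62)&(im[:,:,0]-im[:,:,2]>15)).astype(np.uint8)
    w=np.zeros_like(m);cv2.circle(w,tuple(map(int,s)),r,1,-1)
    n,l,st,ce=cv2.connectedComponentsWithStats(m*w)
    k=1+np.argmax(st[1:,4]);ys,xs=np.where(l==k)
    return cv2.convexHull(np.c_[xs,ys].astype(np.float32))[:,0],st[k,4]
E
python3 - <<'E'
from h import *
T=pickle.load(open("top.pkl","rb"));S=pickle.load(open("scene.pkl","rb"))
im=T["color"]
for p in((190,152),(226,219),(240,160),(210,160)):print(p,im[p[1],p[0]])
top=dict(wide_b=(194.2,149.8),wide_a=(230.8,216.5),slim_b=(189.6,189.8),slim_a=(266.6,191.1),empty=(233.4,127.4),unp=(270.8,153.5),sealed=(225.8,173))
sc=dict(wide_b=(374,334),wide_a=(471,131),slim_b=(512,247),slim_a=(307,90),empty=(193,280),unp=(183,131),sealed=(357,212))
for k in top:
    s2=np.array(sc[k])/4+(205,185)
    X=tri(T,top[k],S,s2); h=.076 if k[0] in"wes" and not k.startswith("slim") else .088
    print(k,"hand tri",X.round(4),"board z",round(X[2]-h,4),"onz",onz(T,[top[k]],h+.008).round(4))
    if k[:4] in("wide","slim"):
        for c,s in((T,top[k]),(S,s2)):
            hull,a=wax(c,s); g=onz(c,hull,h-.006+.008); cc,r=cv2.minEnclosingCircle(g.astype(np.float32)*1000);print("   wax",a,np.round(cc,1),round(r,1))
c4=np.array([(38,90),(535,30),(605,460),(103,525)])/7+(335,140)
g=onz(T,c4,.036); print(g.round(4)); print(np.linalg.norm(g-np.roll(g,-1,0),axis=1))
o=g.mean(0); loc=np.array([(107,-93.5),(-107,-93.5),(-107,93.5),(107,93.5)])/1000
# 2D fit
z=((g-o)@[1,1j]); l=loc@[1,1j]; th=np.angle((z*l.conj()).sum()); print("crate",o,np.degrees(th))
print("resid",((z-l*np.exp(1j*th))*1000).round(1))
R2=np.array([[np.cos(th),-np.sin(th)],[np.sin(th),np.cos(th)]])
for n,q in dict(W1=(-58,-44.5),W2=(-58,44.5),N1=(67,-53.5),N2=(67,17.5)).items(): print(n,(o+R2@np.array(q)/1000).round(4))
X=np.c_[loc@R2.T+o,np.full(4,.036)];print("scene corners",proj(S,X).round(1), "top",proj(T,X).round(1))
print("board corners z0.008",onz(T,[(176,118),(294.5,118),(293,236.5),(171,235)],.008).round(3))
E
```

```text
(190, 152) [188 190 172]
(226, 219) [192 195 173]
(240, 160) [176 142 103]
(210, 160) [123  99  73]
wide_b hand tri [0.5803 0.3238 0.0769] board z 0.0009 onz [[0.5796 0.3215]]
   wax 223 [583.4 324.7] 30.9
   wax 144 [581.2 325.3] 27.9
wide_a hand tri [0.3887 0.2144 0.0677] board z -0.0083 onz [[0.389  0.2104]]
   wax 229 [390.2 214.1] 30.3
   wax 83 [386.5 213.4] 27.0
slim_b hand tri [0.462  0.3309 0.0857] board z -0.0023 onz [[0.4616 0.3277]]
   wax 44 [456.2 330.3] 17.5
   wax 23 [462.7 337.4] 14.2
slim_a hand tri [0.4603 0.1135 0.081 ] board z -0.007 onz [[0.4601 0.1107]]
   wax 99 [462.6 111.2] 21.5
   wax 18 [465.5 123. ] 13.4
empty hand tri [0.6447 0.2123 0.0825] board z 0.0065 onz [[0.6462 0.2104]]
unp hand tri [0.5662 0.1023 0.0947] board z 0.0067 onz [[0.5674 0.1009]]
sealed hand tri [0.5129 0.2304 0.0757] board z -0.0003 onz [[0.5126 0.228 ]]
[[ 0.5854 -0.1006]
 [ 0.6151 -0.3126]
 [ 0.4317 -0.3382]
 [ 0.4024 -0.1272]]
[0.21407161 0.18517007 0.21303522 0.18488488]
crate [ 0.50862259 -0.21963534] 98.00317094613638
resid [-0.9+0.j  -1. -0.j   0.7+0.4j  1.3-0.5j]
W1 [ 0.5608 -0.2709]
W2 [ 0.4726 -0.2833]
N1 [ 0.5523 -0.1458]
N2 [ 0.482  -0.1557]
scene corners [[206.  201.1]
 [163.  173.5]
 [204.4 149.5]
 [247.6 173.9]] top [[340.4 152.5]
 [411.4 143.9]
 [421.6 206. ]
 [349.6 215.4]]
board corners z0.008 [[0.697 0.397]
 [0.698 0.035]
 [0.341 0.036]
 [0.34  0.396]]
```

carry_out(steps=[[1, 0, 0, 0, 0, 0, -0.182], [1, 0, 0, 0, 0, 0, -0.182], [1, 0, 0, 0, 0, 0, -0.182], [1, 0, 0, 0, 0, 0, -0.182], [1, 0, 0, 0, 0, 0, -0.182], [1, 0, 0, 0, 0, 0, -0.182], [1, 0, 0, 0, 0, 0, -0.182], [1, 0, 0, 0, 0, 0, -0.182], [1, 0, 0, 0, 0, 0, -0.182], [1, 0, 0, 0, 0, 0, -0.182], [1, 0, 0, 0, 0, 0, -0.182], [1, 0, 0, 0, 0, 0, -0.182], [1, 0, 0, 0, 0, 0, -0.182], [1, 0, 0, 0, 0, 0, -0.182], [1, 0, 0, 0, 0, 0, -0.182], [1, 0, 0, 0, 0, 0, -0.182]], grip_force=50)

```text
clock: 2.1
tcp_pos: [0.2051, -0.5369, 0.2106]
orientation: [-0.0, 0.655, 0.755, 0.0]
wrist_force: [0.0, 0.0, 0.5]
finger_gap: 0.0855
```

```bash
cat > goto.py <<'E'
import sys
from h import *
from workcell import env
s=env.get_state();q=s["orientation"];R=Rn.from_quat([q[1],q[2],q[3],q[0]]).as_matrix()
p=s["tcp_pos"];print("clock",round(s["clock"],2),"tcp",p.round(4),"yaw",round(np.degrees(np.arctan2(R[1,0],R[0,0])),2),"down",R[:,2].round(4),"gap",round(s["finger_gap"],4),"F",s["wrist_force"].round(1),"q",s["joint_pos"].round(2))
for a in sys.argv[1:]:
    t=np.array(eval(a));d=R.T@(t-p);n=int(np.ceil(np.linalg.norm(d)/.055));print(a,"tool delta",d.round(4),"rows",n,"each",(d/n).round(4));p=t
E
python3 goto.py "(.42,-.1,.25)" "(.388,.213,.2)"
```

```text
clock 2.1 tcp [ 0.2051 -0.5369  0.2106] yaw 98.09 down [-2.e-04  1.e-03 -1.e+00] gap 0.0855 F [0.  0.  0.5] q [-1.35  0.31  0.05  1.3  -0.   -1.49]
(.42,-.1,.25) tool delta [ 0.4023  0.2743 -0.039 ] rows 9 each [ 0.0447  0.0305 -0.0043]
(.388,.213,.2) tool delta [0.3143 0.0124 0.0503] rows 6 each [0.0524 0.0021 0.0084]
```

carry_out(steps=[[1, 0.0447, 0.0305, -0.0043, 0, 0, 0], [1, 0.0447, 0.0305, -0.0043, 0, 0, 0], [1, 0.0447, 0.0305, -0.0043, 0, 0, 0], [1, 0.0447, 0.0305, -0.0043, 0, 0, 0], [1, 0.0447, 0.0305, -0.0043, 0, 0, 0], [1, 0.0447, 0.0305, -0.0043, 0, 0, 0], [1, 0.0447, 0.0305, -0.0043, 0, 0, 0], [1, 0.0447, 0.0305, -0.0043, 0, 0, 0], [1, 0.0447, 0.0305, -0.0043, 0, 0, 0], [1, 0.0524, 0.002, 0.0084, 0, 0, 0], [1, 0.0524, 0.002, 0.0084, 0, 0, 0], [1, 0.0524, 0.002, 0.0084, 0, 0, 0], [1, 0.0524, 0.002, 0.0084, 0, 0, 0], [1, 0.0524, 0.002, 0.0084, 0, 0, 0], [1, 0.0524, 0.002, 0.0084, 0, 0, 0], [1, 0, 0, 0, 0, 0, 0]])

```text
clock: 4.1
tcp_pos: [0.3909, 0.2143, 0.1983]
orientation: [-0.001, 0.655, 0.755, -0.001]
wrist_force: [-0.7, -0.9, 0.0]
finger_gap: 0.0854
```

```bash
python3 goto.py "(.388,.213,.2)"; python3 - <<'E'
from h import *
from workcell import env
c=env.read_camera("wrist");pickle.dump(c,open("w1.pkl","wb"));cv2.imwrite("pics/w1.png",c["color"][:,:,::-1])
print(proj(c,[(.388,.213,.076)]), (-c["R"].T@c["t"]).round(3))
E
```

```text
clock 4.1 tcp [0.3909 0.2143 0.1983] yaw 98.1 down [-2.e-03 -3.e-04 -1.e+00] gap 0.0854 F [-0.7 -0.9  0. ] q [ 0.32  0.07 -0.29  1.22  0.    0.18]
(.388,.213,.2) tool delta [-0.0008 -0.003  -0.0017] rows 1 each [-0.0008 -0.003  -0.0017]
[[277.60040723 201.64000877]] [0.322 0.203 0.361]
```

View pics/w1.png

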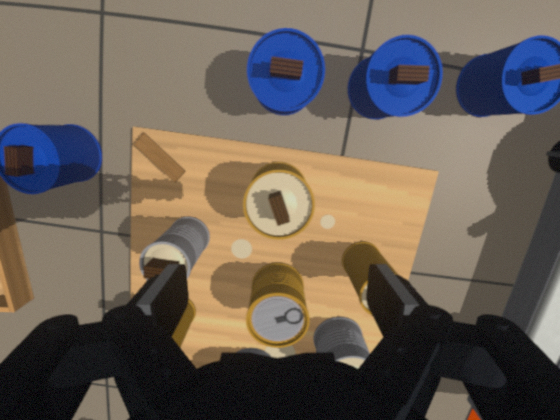

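carry_out(steps=[[1, -0.001, -0.003, 0.03, 0, 0, 0], [1, 0, 0, 0.04, 0, 0, 0], [1, 0, 0, 0.03, 0, 0, 0], [1, 0, 0, 0.02, 0, 0, 0], [1, 0, 0, 0.02, 0, 0, 0], [1, 0, 0, 0, 0, 0, 0], [-1, 0, 0, 0, 0, 0, 0], [-1, 0, 0, 0, 0, 0, 0], [-1, 0, 0, 0, 0, 0, 0], [-1, 0, 0, 0, 0, 0, 0], [-1, 0, 0, 0, 0, 0, 0]], grip_force=50)

```text
clock: 5.52
tcp_pos: [0.3923, 0.2127, 0.0624]
orientation: [0.0, 0.657, 0.754, 0.004]
wrist_force: [-1.5, 5.0, 15.5]
finger_gap: 0.011
```

```bash
python3 goto.py
```

```text
clock 5.53 tcp [0.3923 0.2127 0.0624] yaw 97.81 down [ 0.0059  0.0052 -1.    ] gap 0.011 F [-1.5  5.  15.5] q [ 0.31  0.17 -0.53  0.86  0.    0.18]
```

```bash
python3 - <<'E'
from h import *
from workcell import env
a=[]
for n,(x,y,w,h) in dict(wrist=(100,60,360,300),scene=(205,150,240,200)).items():
    c=env.read_camera(n)["color"][:,:,::-1][y:y+h,x:x+w]; a.append(cv2.resize(c,(400,333),interpolation=cv2.INTER_CUBIC))
cv2.imwrite("pics/g1.png",np.hstack(a))
E
```

```text
(no output)
```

View pics/g1.png

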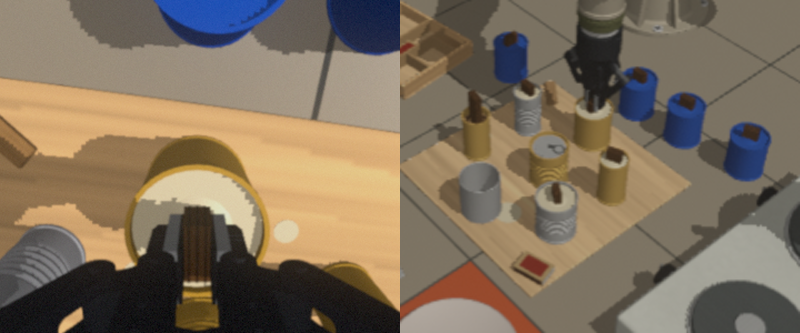

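```bash
python3 - <<'E'
from h import *
from workcell import env
s=env.get_state();p=s["tcp_pos"];print(p,s["wrist_force"],s["finger_gap"])
a=[]
for n,r in dict(wrist=110,scene=45).items():
    c=env.read_camera(n);im=c["color"][:,:,::-1].copy()
    u=proj(c,[p])[0];x,y=(u-r).astype(int);x=max(x,0);y=max(y,0);k=400/(2*r)
    f=cv2.resize(im[y:y+2*r,x:x+2*r],None,fx=k,fy=k,interpolation=cv2.INTER_CUBIC)
    for h,col in((0,(0,0,255)),(-.019,(255,0,0)),(.032,(0,255,0))):
        v=(proj(c,[p+[0,0,h]])[0]-(x,y))*k;cv2.circle(f,tuple(map(int,v)),3,col,-1)
    t=np.linspace(0,6.283,60);
    for hh in(.076,.0):
        C=np.c_[.388+.034*np.cos(t),.213+.034*np.sin(t),0*t+hh];cv2.polylines(f,[((proj(c,C)-(x,y))*k).astype(int)],True,(255,0,255),1)
    a.append(f[:400])
h=min(b.shape[0] for b in a);cv2.imwrite("pics/g2.png",np.hstack([b[:h] for b in a]))
E
```

```text
[0.39221903 0.2126263  0.06240826] [-2.21622267  4.03355384 15.60588833] 0.01076184525955964
```

View pics/g2.png

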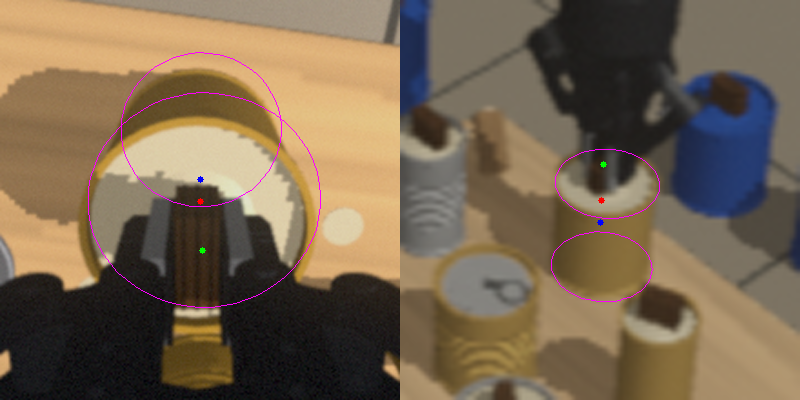

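carry_out(steps=[[-1, 0, 0, -0.005, 0, 0, 0], [-1, 0, 0, -0.01, 0, 0, 0], [-1, 0, 0, -0.02, 0, 0, 0], [-1, 0, 0, -0.025, 0, 0, 0], [-1, 0, 0, 0, 0, 0, 0], [-1, 0, 0, 0, 0, 0, 0]], grip_force=70)

```text
clock: 6.48
tcp_pos: [0.389, 0.2099, 0.1186]
orientation: [-0.0, 0.658, 0.753, -0.001]
wrist_force: [-0.6, -0.4, -4.7]
finger_gap: 0.0099
```

```bash
python3 goto.py; python3 - <<'E'
from h import *
from workcell import env
s=env.get_state();p=s["tcp_pos"]
a=[]
for n,r in dict(wrist=110,scene=45).items():
    c=env.read_camera(n);im=c["color"][:,:,::-1].copy()
    u=proj(c,[p])[0];x,y=(u-r).astype(int);x=max(x,0);y=max(y,0);k=400/(2*r)
    f=cv2.resize(im[y:y+2*r,x:x+2*r],None,fx=k,fy=k,interpolation=cv2.INTER_CUBIC)
    for h,col in((0,(0,0,255)),(-.019,(255,0,0))):
        v=(proj(c,[p+[0,0,h]])[0]-(x,y))*k;cv2.circle(f,tuple(map(int,v)),3,col,-1)
    a.append(f[:400])
h=min(b.shape[0] for b in a);cv2.imwrite("pics/g3.png",np.hstack([b[:h] for b in a]))
E
```

```text
clock 6.47 tcp [0.389  0.2099 0.1186] yaw 97.74 down [-1.1e-03 -5.0e-04 -1.0e+00] gap 0.0099 F [-0.6 -0.4 -4.7] q [ 0.31  0.11 -0.44  1.02 -0.    0.18]
```

View pics/g3.png

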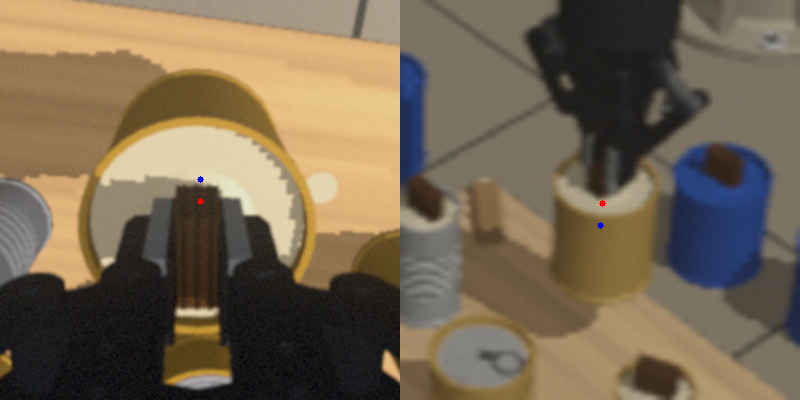

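```bash
python3 goto.py "(.389,.21,.2)" "(.4726,-.2833,.2)" "(.4726,-.2833,.085)"
```

```text
clock 6.58 tcp [0.3886 0.2098 0.1182] yaw 97.74 down [-2.1e-03 -9.0e-04 -1.0e+00] gap 0.0103 F [-0.2  0.4 -3. ] q [ 0.31  0.11 -0.44  1.02 -0.    0.18]
(.389,.21,.2) tool delta [ 0.0001  0.0002 -0.0818] rows 2 each [ 0.0001  0.0001 -0.0409]
(.4726,-.2833,.2) tool delta [-5.001e-01  1.640e-02  2.000e-04] rows 10 each [-0.05    0.0016  0.    ]
(.4726,-.2833,.085) tool delta [1.00e-04 3.00e-04 1.15e-01] rows 3 each [0.     0.0001 0.0383]
```

carry_out(steps=[[-1, 0, 0, -0.04, 0, 0, 0], [-1, 0, 0, -0.042, 0, 0, 0], [-1, -0.02, 0.001, 0, 0, 0, 0], [-1, -0.04, 0.001, 0, 0, 0, 0], [-1, -0.05, 0.002, 0, 0, 0, 0], [-1, -0.05, 0.002, 0, 0, 0, 0], [-1, -0.05, 0.002, 0, 0, 0, 0], [-1, -0.05, 0.002, 0, 0, 0, 0], [-1, -0.05, 0.002, 0, 0, 0, 0], [-1, -0.05, 0.002, 0, 0, 0, 0], [-1, -0.05, 0.001, 0, 0, 0, 0], [-1, -0.04, 0.001, 0, 0, 0, 0], [-1, -0.03, 0, 0, 0, 0, 0], [-1, -0.02, 0, 0, 0, 0, 0], [-1, 0, 0, 0, 0, 0, 0], [-1, 0, 0, 0, 0, 0, 0]])

```text
clock: 8.57
tcp_pos: [0.4724, -0.282, 0.201]
orientation: [-0.001, 0.658, 0.753, 0.0]
wrist_force: [-0.2, -0.1, -2.9]
finger_gap: 0.0106
```

```bash
python3 goto.py "(.4726,-.2833,.2)" "(.4726,-.2833,.085)"; python3 - <<'E'
from h import *
from workcell import env
a=[]
for n,(x,y,w,h) in dict(top=(320,130,130,100),scene=(130,80,182,140)).items():
    c=env.read_camera(n)["color"][:,:,::-1][y:y+h,x:x+w]; a.append(cv2.resize(c,(400,308),interpolation=cv2.INTER_CUBIC))
cv2.imwrite("pics/p1.png",np.hstack(a))
E
```

```text
clock 8.57 tcp [ 0.4724 -0.282   0.201 ] yaw 97.78 down [-0.001   0.0012 -1.    ] gap 0.0106 F [-0.2 -0.1 -2.9] q [-0.68  0.27 -0.04  1.26  0.   -0.82]
(.4726,-.2833,.2) tool delta [-0.0013 -0.      0.001 ] rows 1 each [-0.0013 -0.      0.001 ]
(.4726,-.2833,.085) tool delta [-2.00e-04  1.00e-04  1.15e-01] rows 3 each [-0.0001  0.      0.0383]
```

View pics/p1.png

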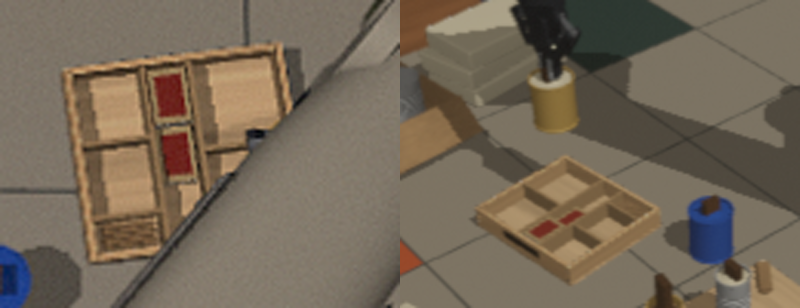

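carry_out(steps=[[-1, -0.001, 0, 0.03, 0, 0, 0], [-1, 0, 0, 0.04, 0, 0, 0], [-1, 0, 0, 0.03, 0, 0, 0], [-1, 0, 0, 0.015, 0, 0, 0], [-1, 0, 0, 0.01, 0, 0, 0], [-1, 0, 0, 0.004, 0, 0, 0], [-1, 0, 0, 0, 0, 0, 0], [-1, 0, 0, 0, 0, 0, 0]])

```text
clock: 9.68
tcp_pos: [0.4735, -0.2846, 0.0733]
orientation: [0.001, 0.658, 0.753, 0.0]
wrist_force: [0.3, -0.4, -2.8]
finger_gap: 0.0099
```

```bash
python3 goto.py "(.4726,-.2833,.068)"
```

```text
clock 9.68 tcp [ 0.4735 -0.2846  0.0733] yaw 97.74 down [ 0.0013 -0.0011 -1.    ] gap 0.0099 F [ 0.3 -0.4 -2.8] q [-0.69  0.35 -0.25  0.97 -0.   -0.82]
(.4726,-.2833,.068) tool delta [ 0.0014 -0.0007  0.0053] rows 1 each [ 0.0014 -0.0007  0.0053]
```

carry_out(steps=[[-1, 0.001, -0.001, 0.003, 0, 0, 0], [-1, 0, 0, 0.002, 0, 0, 0], [-1, 0, 0, 0, 0, 0, 0]])

```text
clock: 10.05
tcp_pos: [0.4717, -0.2831, 0.0672]
orientation: [-0.0, 0.658, 0.753, -0.0]
wrist_force: [0.3, -0.2, -3.4]
finger_gap: 0.0102
```

carry_out(steps=[[-1, 0, 0, 0.0015, 0, 0, 0], [-1, 0, 0, 0.0015, 0, 0, 0], [-1, 0, 0, 0, 0, 0, 0]])

```text
clock: 10.42
tcp_pos: [0.4717, -0.2832, 0.0642]
orientation: [-0.0, 0.658, 0.753, -0.0]
wrist_force: [0.8, -1.0, -3.0]
finger_gap: 0.0103
```

carry_out(steps=[[-1, 0, 0, 0.0015, 0, 0, 0], [-1, 0, 0, 0.0015, 0, 0, 0], [-1, 0, 0, 0, 0, 0, 0]])

```text
clock: 10.8
tcp_pos: [0.4719, -0.2836, 0.0626]
orientation: [0.001, 0.658, 0.753, -0.0]
wrist_force: [-3.1, 2.1, 5.2]
finger_gap: 0.0102
```

carry_out(steps=[[-0.4, 0, 0, 0, 0, 0, 0], [-0.4, 0, 0, -0.002, 0, 0, 0], [-0.4, 0, 0, 0, 0, 0, 0], [-0.4, 0, 0, -0.02, 0, 0, 0], [-0.4, 0, 0, -0.05, 0, 0, 0], [-0.4, 0, 0, -0.06, 0, 0, 0], [-0.4, 0, 0, 0, 0, 0, 0]])

```text
clock: 11.68
tcp_pos: [0.4746, -0.2854, 0.1988]
orientation: [0.005, 0.658, 0.753, 0.0]
wrist_force: [0.7, 0.7, -0.2]
finger_gap: 0.0257
```

```bash
python3 goto.py "(.45,.0,.2)" "(.581,.324,.2)"; python3 - <<'E'
from h import *
from workcell import env
c=env.read_camera("wrist");pickle.dump(c,open("w2.pkl","wb"));cv2.imwrite("pics/w2.png",c["color"][:,:,::-1])
print(proj(c,[(.4726,-.2833,.082)]))
E
```

```text
clock 11.68 tcp [ 0.4746 -0.2854  0.1988] yaw 97.75 down [ 0.0079 -0.0065 -0.9999] gap 0.0257 F [ 0.7  0.7 -0.2] q [-0.69  0.27 -0.05  1.25 -0.   -0.82]
(.45,.0,.2) tool delta [ 0.2861  0.0142 -0.0032] rows 6 each [ 0.0477  0.0024 -0.0005]
(.581,.324,.2) tool delta [ 0.3034  0.1735 -0.0011] rows 7 each [ 0.0433  0.0248 -0.0002]
[[281.90590239 203.29210838]]
```

View pics/w2.png

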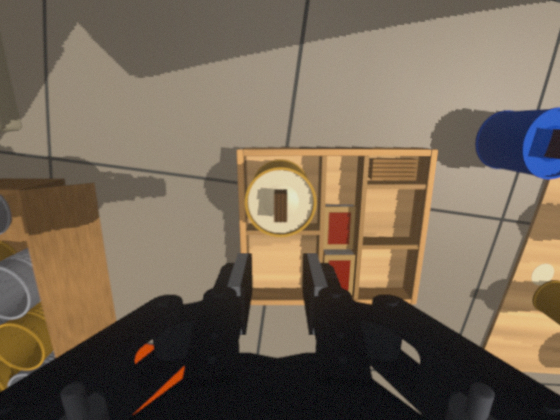

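carry_out(steps=[[-0.4, 0.0477, 0.0024, 0, 0, 0, 0], [-0.4, 0.0477, 0.0024, 0, 0, 0, 0], [-0.4, 0.0477, 0.0024, 0, 0, 0, 0], [-0.4, 0.0477, 0.0024, 0, 0, 0, 0], [-0.4, 0.0477, 0.0024, 0, 0, 0, 0], [-0.4, 0.0477, 0.0024, 0, 0, 0, 0], [-0.4, 0.0433, 0.0248, 0, 0, 0, 0], [-0.4, 0.0433, 0.0248, 0, 0, 0, 0], [-0.4, 0.0433, 0.0248, 0, 0, 0, 0], [-0.4, 0.0433, 0.0248, 0, 0, 0, 0], [-0.4, 0.0433, 0.0248, 0, 0, 0, 0], [-0.4, 0.0433, 0.0248, 0, 0, 0, 0], [-0.4, 0.0433, 0.0248, 0, 0, 0, 0], [-0.4, 0, 0, 0, 0, 0, -0.165], [-0.4, 0, 0, 0, 0, 0, -0.165], [-0.4, 0, 0, 0, 0, 0, -0.165], [-0.4, 0, 0, 0, 0, 0, -0.165], [-0.4, 0, 0, 0, 0, 0, -0.165], [-0.4, 0, 0, 0, 0, 0, -0.165], [-0.4, 0, 0, 0, 0, 0, 0]])

```text
clock: 14.22
tcp_pos: [0.5779, 0.3257, 0.1914]
orientation: [-0.001, 0.222, 0.975, -0.001]
wrist_force: [0.4, -0.5, -0.5]
finger_gap: 0.0259
```

```bash
python3 goto.py "(.582,.324,.2)" "(.582,.324,.07)"; python3 - <<'E'
from h import *
from workcell import env
c=env.read_camera("wrist");pickle.dump(c,open("w3.pkl","wb"))
# wick dark-brown component near target
im=cv2.cvtColor(c["color"],cv2.COLOR_RGB2HSV);s=proj(c,[(.582,.324,.094)])[0];print(s)
hull,a=wax(c,proj(c,[(.582,.324,.076)])[0],34)
e=cv2.fitEllipse(hull);print("wax",a,e)
m=np.zeros(im.shape[:2],np.uint8);cv2.fillPoly(m,[hull.astype(int)],1)
d=((c["color"].max(2)<90)&(c["color"][:,:,0].astype(int)-c["color"][:,:,2]>15)).astype(np.uint8)*m
n,l,st,ce=cv2.connectedComponentsWithStats(d);k=1+np.argmax(st[1:,4]);ys,xs=np.where(l==k)
r=cv2.minAreaRect(np.c_[xs,ys].astype(np.float32));print("wick px",st[k],r)
print("wax center world",onz(c,[e[0]],.076));b=onz(c,cv2.boxPoints(r),.088);print("wick",b.mean(0));E=b[1]-b[0],b[2]-b[1]
for v in E:print(np.linalg.norm(v),np.degrees(np.arctan2(v[1],v[0])))
E
```

```text
clock 14.22 tcp [0.5779 0.3257 0.1914] yaw 154.37 down [-0.0027 -0.0012 -1.    ] gap 0.0259 F [ 0.4 -0.5 -0.5] q [ 0.39  0.5   0.28  1.35 -0.   -0.73]
(.582,.324,.2) tool delta [-0.0044  0.0002 -0.0086] rows 1 each [-0.0044  0.0002 -0.0086]
(.582,.324,.07) tool delta [-0.0003  0.0003  0.13  ] rows 3 each [-0.0001  0.0001  0.0433]
[272.21164547 212.73632324]
wax 2283 ((271.9831237792969, 206.66946411132812), (62.0980110168457, 66.24134826660156), 77.17438507080078)
wick px [268 196  12   8  62] ((273.4800109863281, 199.6399688720703), (11.313708305358887, 6.505383014678955), 8.130102157592773)
wax center world [[0.58196029 0.32284788]]
wick [0.57645856 0.3149809 ]
0.005965147529494502 -123.99915714545696
0.010112694708238834 146.07634972701655
```

carry_out(steps=[[-0.4, -0.004, 0, 0.02, 0, 0, 0], [-0.4, 0, 0, 0.04, 0, 0, 0], [-0.4, 0, 0, 0.03, 0, 0, 0], [-0.4, 0, 0, 0.02, 0, 0, 0], [-0.4, 0, 0, 0.012, 0, 0, 0], [-0.4, 0, 0, 0, 0, 0, 0], [-1, 0, 0, 0, 0, 0, 0], [-1, 0, 0, 0, 0, 0, 0], [-1, 0, 0, 0, 0, 0, 0], [-1, 0, 0, 0, 0, 0, 0]])

```text
clock: 15.52
tcp_pos: [0.5826, 0.3245, 0.0721]
orientation: [0.0, 0.221, 0.975, 0.0]
wrist_force: [-1.3, 0.5, 1.8]
finger_gap: 0.0095
```

```bash
python3 goto.py; python3 - <<'E'
from h import *
from workcell import env
a=[]
for n,(x,y,w,h) in dict(wrist=(130,80,290,250),scene=(235,190,140,120)).items():
    c=env.read_camera(n)["color"][:,:,::-1][y:y+h,x:x+w]; a.append(cv2.resize(c,(400,343),interpolation=cv2.INTER_CUBIC))
cv2.imwrite("pics/g4.png",np.hstack(a))
E
```

```text
clock 15.53 tcp [0.5826 0.3245 0.0721] yaw 154.47 down [ 9.e-04  5.e-04 -1.e+00] gap 0.0095 F [-1.3  0.5  1.8] q [ 0.39  0.55  0.07  1.09  0.   -0.74]
```

View pics/g4.png

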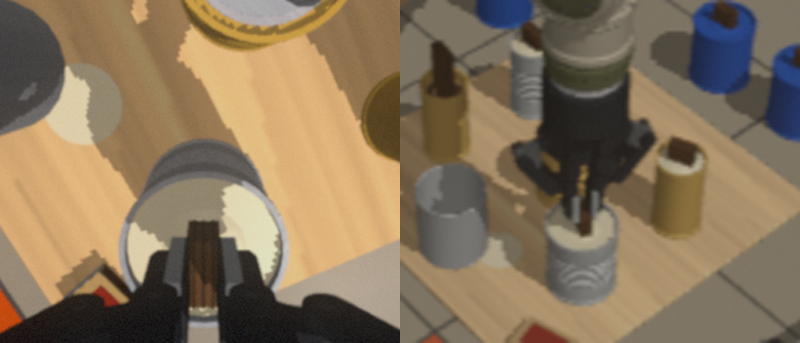

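```bash
python3 goto.py "(.5826,.3245,.23)" "(.5,.1,.23)" "(.5608,-.2709,.23)"  "(.5608,-.2709,.085)"
```

```text
clock 15.62 tcp [0.5825 0.3245 0.072 ] yaw 154.47 down [ 8.e-04  5.e-04 -1.e+00] gap 0.0093 F [-1.4  0.3  3.9] q [ 0.39  0.55  0.07  1.09  0.   -0.74]
(.5826,.3245,.23) tool delta [-2.00e-04  1.00e-04 -1.58e-01] rows 3 each [-0.0001  0.     -0.0527]
(.5,.1,.23) tool delta [-2.220e-02 -2.382e-01 -2.000e-04] rows 5 each [-0.0044 -0.0476 -0.    ]
(.5608,-.2709,.23) tool delta [-2.147e-01 -3.085e-01 -1.000e-04] rows 7 each [-0.0307 -0.0441 -0.    ]
(.5608,-.2709,.085) tool delta [ 1.00e-04 -1.00e-04  1.45e-01] rows 3 each [ 0.     -0.      0.0483]
```

carry_out(steps=[[-1, 0, 0, -0.02, 0, 0, 0], [-1, 0, 0, -0.04, 0, 0, 0], [-1, 0, 0, -0.05, 0, 0, 0], [-1, 0, 0, -0.048, 0, 0, 0], [-1, -0.002, -0.024, 0, 0, 0, 0], [-1, -0.004, -0.044, 0, 0, 0, 0], [-1, -0.005, -0.05, 0, 0, 0, 0], [-1, -0.005, -0.05, 0, 0, 0, 0], [-1, -0.006, -0.05, 0, 0, 0, 0], [-1, -0.02, -0.04, 0, 0, 0, 0], [-1, -0.03, -0.043, 0, 0, 0, 0], [-1, -0.03, -0.043, 0, 0, 0, 0], [-1, -0.03, -0.043, 0, 0, 0, 0], [-1, -0.03, -0.043, 0, 0, 0, 0], [-1, -0.03, -0.043, 0, 0, 0, 0], [-1, -0.027, -0.038, 0, 0, 0, 0], [-1, -0.018, -0.026, 0, 0, 0, 0], [-1, -0.01, -0.01, 0, 0, 0, 0], [-1, 0, 0, 0, 0, 0, 0], [-1, 0, 0, 0, 0, 0, 0]])

```text
clock: 18.12
tcp_pos: [0.5693, -0.2743, 0.2293]
orientation: [-0.0, 0.22, 0.975, 0.0]
wrist_force: [0.8, 0.7, -2.8]
finger_gap: 0.0092
```

```bash
python3 goto.py "(.5608,-.2709,.23)"  "(.5608,-.2709,.085)"; python3 - <<'E'
from h import *
from workcell import env
c=env.read_camera("wrist");im=c["color"][:,:,::-1].copy()
p=env.get_state()["tcp_pos"]
cv2.imwrite("pics/p2.png",im)
# crate outline in wrist view: top corners of cell W1 projected
R2=Rn.from_euler("z",98.0,degrees=True).as_matrix()[:2,:2]
q=np.array([(-100,-86.5),(-16,-86.5),(-16,-2.5),(-100,-2.5)])/1000@R2.T+[.5086,-.2196]
print(proj(c,np.c_[q,np.full(4,.034)]).round(1))
E
```

```text
clock 18.12 tcp [ 0.5693 -0.2743  0.2293] yaw 154.54 down [-6.e-04  7.e-04 -1.e+00] gap 0.0092 F [ 0.8  0.7 -2.8] q [-0.58  0.43  0.25  1.4   0.   -1.7 ]
(.5608,-.2709,.23) tool delta [ 0.0091 -0.0005 -0.0007] rows 1 each [ 0.0091 -0.0005 -0.0007]
(.5608,-.2709,.085) tool delta [-1.00e-04 -1.00e-04  1.45e-01] rows 3 each [-0.     -0.      0.0483]
[[235.9 180.5]
 [275.  236.3]
 [333.  200.1]
 [295.6 140.5]]
```

View pics/p2.png

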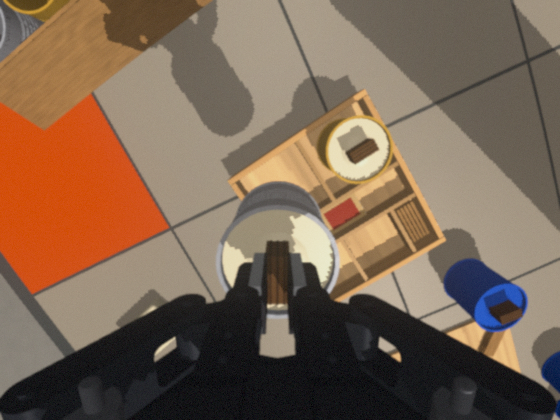

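carry_out(steps=[[-1, 0.009, 0, 0, 0, 0, 0], [-1, 0, 0, 0.03, 0, 0, 0], [-1, 0, 0, 0.045, 0, 0, 0], [-1, 0, 0, 0.035, 0, 0, 0], [-1, 0, 0, 0.02, 0, 0, 0], [-1, 0, 0, 0.015, 0, 0, 0], [-1, 0, 0, 0.006, 0, 0, 0], [-1, 0, 0, 0, 0, 0, 0], [-1, 0, 0, 0, 0, 0, 0]])

```text
clock: 19.3
tcp_pos: [0.562, -0.2723, 0.0795]
orientation: [0.001, 0.221, 0.975, -0.0]
wrist_force: [0.7, -0.3, -2.8]
finger_gap: 0.0093
```

```bash
python3 goto.py "(.5608,-.2709,.074)"
```

```text
clock 19.3 tcp [ 0.562  -0.2723  0.0795] yaw 154.47 down [ 0.0016 -0.0011 -1.    ] gap 0.0093 F [ 0.7 -0.3 -2.8] q [-0.58  0.47 -0.05  1.05 -0.   -1.7 ]
(.5608,-.2709,.074) tool delta [0.0017 0.0007 0.0055] rows 1 each [0.0017 0.0007 0.0055]
```

carry_out(steps=[[-1, 0.001, 0, 0.003, 0, 0, 0], [-1, 0, 0, 0.0015, 0, 0, 0], [-1, 0, 0, 0.0015, 0, 0, 0], [-1, 0, 0, 0, 0, 0, 0]])

```text
clock: 19.8
tcp_pos: [0.5603, -0.2714, 0.0723]
orientation: [-0.0, 0.221, 0.975, -0.0]
wrist_force: [0.9, -0.8, -3.1]
finger_gap: 0.0094
```

carry_out(steps=[[-1, 0, 0, 0.0015, 0, 0, 0], [-1, 0, 0, 0, 0, 0, 0]])

```text
clock: 20.05
tcp_pos: [0.5605, -0.2717, 0.0721]
orientation: [0.0, 0.221, 0.975, -0.0]
wrist_force: [-2.8, 1.4, 4.6]
finger_gap: 0.0095
```

carry_out(steps=[[-1, 0, 0, 0.0015, 0, 0, 0], [-1, 0, 0, 0, 0, 0, 0]])

```text
clock: 20.3
tcp_pos: [0.5606, -0.2718, 0.0721]
orientation: [0.001, 0.221, 0.975, -0.001]
wrist_force: [-5.7, 2.2, 13.1]
finger_gap: 0.0091
```

carry_out(steps=[[-0.4, 0, 0, 0, 0, 0, 0], [-0.4, 0, 0, -0.003, 0, 0, 0], [-0.4, 0, 0, 0, 0, 0, 0], [-0.4, 0, 0, -0.03, 0, 0, 0], [-0.4, 0, 0, -0.05, 0, 0, 0], [-0.4, 0, 0, -0.06, 0, 0, 0], [-0.4, 0, 0, 0, 0, 0, -0.148], [-0.4, 0, 0, 0, 0, 0, -0.148], [-0.4, 0, 0, 0, 0, 0, -0.148], [-0.4, 0, 0, 0, 0, 0, 0]])

```text
clock: 21.55
tcp_pos: [0.5604, -0.2715, 0.2121]
orientation: [-0.0, 0.002, 1.0, 0.0]
wrist_force: [-1.1, -0.4, -1.0]
finger_gap: 0.0253
```

```bash
python3 goto.py "(.461,.112,.21)"
```

```text
clock 21.55 tcp [ 0.5604 -0.2715  0.2121] yaw 179.81 down [-1.e-04  1.e-04 -1.e+00] gap 0.0253 F [-1.1 -0.4 -1. ] q [-0.58  0.41  0.19  1.35 -0.   -2.15]
(.461,.112,.21) tool delta [0.1007 0.3831 0.0022] rows 8 each [0.0126 0.0479 0.0003]
```

carry_out(steps=[[-0.4, 0.0126, 0.0479, 0, 0, 0, 0], [-0.4, 0.0126, 0.0479, 0, 0, 0, 0], [-0.4, 0.0126, 0.0479, 0, 0, 0, 0], [-0.4, 0.0126, 0.0479, 0, 0, 0, 0], [-0.4, 0.0126, 0.0479, 0, 0, 0, 0], [-0.4, 0.0126, 0.0479, 0, 0, 0, 0], [-0.4, 0.0126, 0.0479, 0, 0, 0, 0], [-0.4, 0.0126, 0.0479, 0, 0, 0, 0], [-0.4, 0, 0, 0, 0, 0, 0], [-0.4, 0, 0, 0, 0, 0, 0]])

```text
clock: 22.8
tcp_pos: [0.4604, 0.1118, 0.2124]
orientation: [0.0, 0.001, 1.0, -0.0]
wrist_force: [0.4, 0.4, 0.5]
finger_gap: 0.0258
```

```bash
cat > hov.py <<'E'
import sys
from h import *
from workcell import env
X=np.array(eval(sys.argv[1]))
c=env.read_camera("wrist");s=proj(c,[[*X,.094]])[0];print("seed",s)
m=c["color"].astype(int);w=((m.min(2)>90)&(m[:,:,0]-m[:,:,2]<45)&(m[:,:,0]-m[:,:,2]>8)).astype(np.uint8)
k=np.zeros_like(w);cv2.circle(k,tuple(int(v) for v in s),30,1,-1)
n,l,st,ce=cv2.connectedComponentsWithStats(w*k);i=1+np.argmax(st[1:,4]);ys,xs=np.where(l==i)
h=cv2.convexHull(np.c_[xs,ys].astype(np.float32));g=onz(c,h[:,0],.088)
print("wax",st[i],"circle",cv2.minEnclosingCircle(g.astype(np.float32)*1000))
x,y=(s-50).astype(int);f=cv2.resize(c["color"][y:y+100,x:x+100,::-1],(400,400),interpolation=cv2.INTER_CUBIC)
f2=f.copy();cv2.circle(f2,(200,200),4,(0,0,255),-1);cv2.polylines(f2,[((h[:,0]-(x,y))*4).astype(int)],True,(255,0,255),1)
cv2.imwrite(sys.argv[2],np.hstack([f,f2]))
E
python3 goto.py "(.461,.112,.08)"; python3 hov.py "(.461,.112)" pics/h1.png
```

```text
clock 22.8 tcp [0.4604 0.1118 0.2124] yaw 179.86 down [ 4.e-04 -5.e-04 -1.e+00] gap 0.0258 F [0.4 0.4 0.5] q [ 0.07  0.12 -0.2   1.25 -0.   -1.5 ]
(.461,.112,.08) tool delta [-0.0005  0.0003  0.1324] rows 3 each [-0.0002  0.0001  0.0441]
seed [276.08914879 206.79084297]
wax [250 182  52  55 722] circle ((461.0923156738281, 113.696044921875), 29.918367385864258)
```

View pics/h1.png

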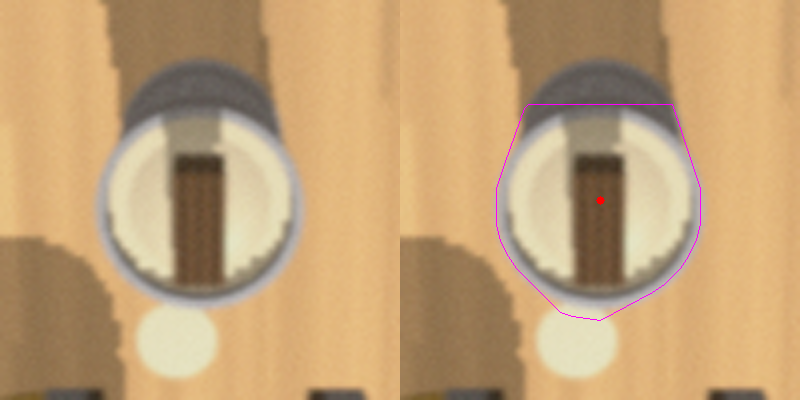

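carry_out(steps=[[-0.4, 0, 0, 0.03, 0, 0, 0], [-0.4, 0, 0, 0.04, 0, 0, 0], [-0.4, 0, 0, 0.03, 0, 0, 0], [-0.4, 0, 0, 0.02, 0, 0, 0], [-0.4, 0, 0, 0.01, 0, 0, 0], [-0.4, 0, 0, 0, 0, 0, 0], [-1, 0, 0, 0, 0, 0, 0], [-1, 0, 0, 0, 0, 0, 0], [-1, 0, 0, 0, 0, 0, 0], [-1, 0, 0, 0, 0, 0, 0]])

```text
clock: 24.1
tcp_pos: [0.4613, 0.1119, 0.0833]
orientation: [0.001, 0.001, 1.0, -0.0]
wrist_force: [0.8, -1.8, 5.3]
finger_gap: 0.0096
```

```bash
python3 goto.py  "(.461,.112,.22)" "(.5523,-.1458,.22)"
```

```text
clock 24.1 tcp [0.4613 0.1119 0.0833] yaw 179.91 down [ 2.5e-03 -2.0e-04 -1.0e+00] gap 0.0096 F [ 0.8 -1.8  5.3] q [ 0.07  0.2  -0.43  0.94 -0.   -1.5 ]
(.461,.112,.22) tool delta [-0.      0.     -0.1367] rows 3 each [-0.      0.     -0.0456]
(.5523,-.1458,.22) tool delta [-0.0917 -0.2577  0.0003] rows 5 each [-0.0183 -0.0515  0.0001]
```

carry_out(steps=[[-1, 0, 0, -0.02, 0, 0, 0], [-1, 0, 0, -0.04, 0, 0, 0], [-1, 0, 0, -0.045, 0, 0, 0], [-1, 0, 0, -0.03, 0, 0, 0], [-1, -0.01, -0.028, 0, 0, 0, 0], [-1, -0.015, -0.042, 0, 0, 0, 0], [-1, -0.018, -0.05, 0, 0, 0, 0], [-1, -0.018, -0.05, 0, 0, 0, 0], [-1, -0.015, -0.042, 0, 0, 0, 0], [-1, -0.01, -0.028, 0, 0, 0, 0], [-1, -0.006, -0.018, 0, 0, 0, 0], [-1, 0, 0, 0, 0, 0, 0], [-1, 0, 0, 0, 0, 0, 0]])

```text
clock: 25.72
tcp_pos: [0.5513, -0.1451, 0.2172]
orientation: [-0.0, 0.0, 1.0, 0.0]
wrist_force: [-0.2, -0.3, -1.0]
finger_gap: 0.0093
```

```bash
python3 goto.py  "(.5523,-.1458,.22)" "(.5523,-.1458,.09)"
```

```text
clock 25.73 tcp [ 0.5513 -0.1451  0.2172] yaw 179.96 down [-9.e-04  8.e-04 -1.e+00] gap 0.0093 F [-0.2 -0.3 -1. ] q [-0.4   0.3   0.05  1.32  0.   -1.97]
(.5523,-.1458,.22) tool delta [-0.001  -0.0007 -0.0028] rows 1 each [-0.001  -0.0007 -0.0028]
(.5523,-.1458,.09) tool delta [-1.0e-04 -1.0e-04  1.3e-01] rows 3 each [-0.     -0.      0.0433]
```

carry_out(steps=[[-1, -0.001, -0.001, 0.03, 0, 0, 0], [-1, 0, 0, 0.04, 0, 0, 0], [-1, 0, 0, 0.03, 0, 0, 0], [-1, 0, 0, 0.015, 0, 0, 0], [-1, 0, 0, 0.01, 0, 0, 0], [-1, 0, 0, 0.004, 0, 0, 0], [-1, 0, 0, 0, 0, 0, 0], [-1, 0, 0, 0, 0, 0, 0]])

```text
clock: 26.72
tcp_pos: [0.5534, -0.1475, 0.0893]
orientation: [0.001, 0.001, 1.0, -0.0]
wrist_force: [-0.5, 0.3, -1.5]
finger_gap: 0.0094
```

carry_out(steps=[[-1, 0, 0, 0.0015, 0, 0, 0], [-1, 0, 0, 0.0015, 0, 0, 0], [-1, 0, 0, 0, 0, 0, 0]])

```text
clock: 27.1
tcp_pos: [0.5527, -0.1472, 0.0852]
orientation: [-0.0, 0.001, 1.0, 0.0]
wrist_force: [0.6, 0.7, -1.2]
finger_gap: 0.0099
```

carry_out(steps=[[-1, 0, 0.001, 0.0015, 0, 0, 0], [-1, 0, 0, 0, 0, 0, 0]])

```text
clock: 27.35
tcp_pos: [0.5527, -0.1461, 0.0837]
orientation: [-0.0, 0.001, 1.0, 0.0]
wrist_force: [-0.2, -0.3, -1.8]
finger_gap: 0.0097
```

carry_out(steps=[[-1, 0, 0, 0.0015, 0, 0, 0], [-1, 0, 0, 0, 0, 0, 0]])

```text
clock: 27.6
tcp_pos: [0.5534, -0.1463, 0.0832]
orientation: [0.001, 0.001, 1.0, -0.0]
wrist_force: [-0.0, 0.9, 4.9]
finger_gap: 0.0096
```

carry_out(steps=[[-0.4, 0, 0, 0, 0, 0, 0], [-0.4, 0, 0, -0.002, 0, 0, 0], [-0.4, 0, 0, 0, 0, 0, 0], [-0.4, 0, 0, -0.03, 0, 0, 0], [-0.4, 0, 0, -0.05, 0, 0, 0], [-0.4, 0, 0, -0.047, 0, 0, 0], [-0.4, 0.0091, 0.0476, 0, 0, 0, 0], [-0.4, 0.0091, 0.0476, 0, 0, 0, 0], [-0.4, 0.0091, 0.0476, 0, 0, 0, 0], [-0.4, 0.0091, 0.0476, 0, 0, 0, 0], [-0.4, 0.0091, 0.0476, 0, 0, 0, 0], [-0.4, 0.0091, 0.0476, 0, 0, 0, 0], [-0.4, 0.0091, 0.0476, 0, 0, 0, 0], [-0.4, 0.0091, 0.0476, 0, 0, 0, 0], [-0.4, 0.0091, 0.0476, 0, 0, 0, 0], [-0.4, 0.0091, 0.0476, 0, 0, 0, 0], [-0.4, 0, 0, 0, 0, 0, -0.1745], [-0.4, 0, 0, 0, 0, 0, -0.1745], [-0.4, 0, 0, 0, 0, 0, 0], [-0.4, 0, 0, 0, 0, 0, 0]])

```text
clock: 30.1
tcp_pos: [0.4626, 0.3298, 0.2113]
orientation: [-0.0, -0.171, 0.985, -0.0]
wrist_force: [-0.6, -0.4, -0.4]
finger_gap: 0.0254
```

```bash
python3 goto.py "(.461,.33,.082)"; python3 hov.py "(.461,.330)" pics/h2.png
```

```text
clock 30.1 tcp [0.4626 0.3298 0.2113] yaw -160.27 down [-0.e+00 -1.e-04 -1.e+00] gap 0.0254 F [-0.6 -0.4 -0.4] q [ 0.48  0.3   0.03  1.3  -0.   -1.44]
(.461,.33,.082) tool delta [0.0014 0.0007 0.1293] rows 3 each [0.0005 0.0002 0.0431]
seed [277.59369663 207.4180826 ]
wax [269 185  17  32 173] circle ((462.5528869628906, 325.1654357910156), 15.801881790161133)
```

View pics/h2.png

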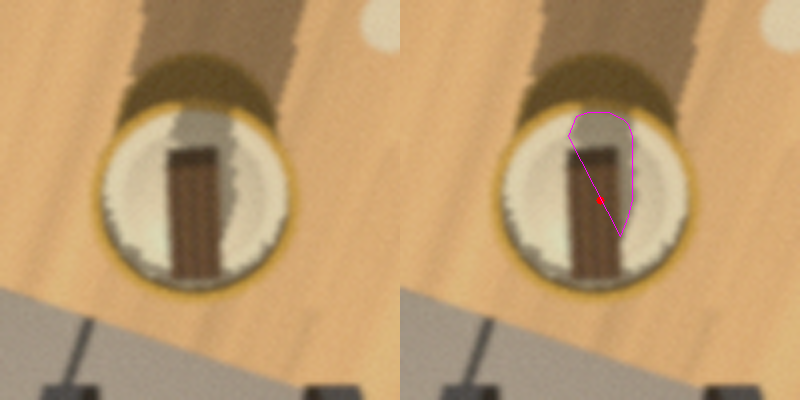

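carry_out(steps=[[-0.4, 0, -0.001, 0.03, 0, 0, 0], [-0.4, 0, 0, 0.04, 0, 0, 0], [-0.4, 0, 0, 0.03, 0, 0, 0], [-0.4, 0, 0, 0.02, 0, 0, 0], [-0.4, 0, 0, 0.009, 0, 0, 0], [-0.4, 0, 0, 0, 0, 0, 0], [-1, 0, 0, 0, 0, 0, 0], [-1, 0, 0, 0, 0, 0, 0], [-1, 0, 0, 0, 0, 0, 0], [-1, 0, 0, 0, 0, 0, 0]])

```text
clock: 31.4
tcp_pos: [0.464, 0.3294, 0.0835]
orientation: [0.001, -0.173, 0.985, 0.0]
wrist_force: [0.6, 0.9, 5.5]
finger_gap: 0.0096
```

```bash
python3 goto.py  "(.4615,.33,.225)" "(.482,-.1557,.225)"
```

```text
clock 31.4 tcp [0.464  0.3294 0.0835] yaw -160.1 down [ 0.0024  0.001  -1.    ] gap 0.0096 F [0.6 0.9 5.5] q [ 0.48  0.37 -0.2   1.   -0.   -1.44]
(.4615,.33,.225) tool delta [ 0.0018  0.0014 -0.1415] rows 3 each [ 0.0006  0.0005 -0.0472]
(.482,-.1557,.225) tool delta [ 1.460e-01 -4.637e-01 -4.000e-04] rows 9 each [ 0.0162 -0.0515 -0.    ]
```

carry_out(steps=[[-1, 0, 0, -0.02, 0, 0, 0], [-1, 0, 0, -0.04, 0, 0, 0], [-1, 0, 0, -0.05, 0, 0, 0], [-1, 0, 0, -0.03, 0, 0, 0], [-1, 0.008, -0.024, 0, 0, 0, 0], [-1, 0.013, -0.04, 0, 0, 0, 0], [-1, 0.016, -0.05, 0, 0, 0, 0], [-1, 0.016, -0.05, 0, 0, 0, 0], [-1, 0.016, -0.05, 0, 0, 0, 0], [-1, 0.016, -0.05, 0, 0, 0, 0], [-1, 0.016, -0.05, 0, 0, 0, 0], [-1, 0.016, -0.05, 0, 0, 0, 0], [-1, 0.013, -0.044, 0, 0, 0, 0], [-1, 0.01, -0.034, 0, 0, 0, 0], [-1, 0.008, -0.022, 0, 0, 0, 0], [-1, 0, 0, 0, 0, 0, 0], [-1, 0, 0, 0, 0, 0, 0]])

```text
clock: 33.52
tcp_pos: [0.4811, -0.1569, 0.2218]
orientation: [-0.001, -0.173, 0.985, 0.001]
wrist_force: [-0.7, -0.2, -3.0]
finger_gap: 0.0095
```

```bash
python3 goto.py  "(.482,-.1557,.22)" "(.482,-.1557,.089)"
```

```text
clock 33.52 tcp [ 0.4811 -0.1569  0.2218] yaw -160.09 down [-0.0015  0.0013 -1.    ] gap 0.0095 F [-0.7 -0.2 -3. ] q [-0.47  0.18 -0.1   1.29  0.   -2.39]
(.482,-.1557,.22) tool delta [-0.0013  0.0008  0.0018] rows 1 each [-0.0013  0.0008  0.0018]
(.482,-.1557,.089) tool delta [-1.00e-04 -2.00e-04  1.31e-01] rows 3 each [-0.     -0.0001  0.0437]
```

carry_out(steps=[[-1, -0.001, 0.001, 0.03, 0, 0, 0], [-1, 0, 0, 0.04, 0, 0, 0], [-1, 0, 0, 0.035, 0, 0, 0], [-1, 0, 0, 0.015, 0, 0, 0], [-1, 0, 0, 0.01, 0, 0, 0], [-1, 0, 0, 0.003, 0, 0, 0], [-1, 0, 0, 0, 0, 0, 0], [-1, 0, 0, 0.0015, 0, 0, 0], [-1, 0, 0, 0, 0, 0, 0]])

```text
clock: 34.65
tcp_pos: [0.4826, -0.1566, 0.0883]
orientation: [0.0, -0.173, 0.985, -0.0]
wrist_force: [0.3, 0.3, -1.7]
finger_gap: 0.0098
```

carry_out(steps=[[-1, 0, 0, 0.0015, 0, 0, 0], [-1, 0, 0, 0, 0, 0, 0]])

```text
clock: 34.9
tcp_pos: [0.4822, -0.1564, 0.0863]
orientation: [-0.0, -0.173, 0.985, 0.0]
wrist_force: [0.2, 0.7, -2.1]
finger_gap: 0.0095
```

carry_out(steps=[[-1, 0, 0, 0.0015, 0, 0, 0], [-1, 0, 0, 0, 0, 0, 0]])

```text
clock: 35.15
tcp_pos: [0.4822, -0.1564, 0.0847]
orientation: [-0.0, -0.173, 0.985, 0.0]
wrist_force: [-0.9, 0.7, -2.1]
finger_gap: 0.0093
```

carry_out(steps=[[-1, 0, 0, 0.0015, 0, 0, 0], [-1, 0, 0, 0, 0, 0, 0]])

```text
clock: 35.4
tcp_pos: [0.4825, -0.1565, 0.0835]
orientation: [0.0, -0.173, 0.985, -0.0]
wrist_force: [-0.0, -0.4, -2.0]
finger_gap: 0.0097
```

carry_out(steps=[[-1, 0, 0, 0.001, 0, 0, 0], [-1, 0, 0, 0, 0, 0, 0]])

```text
clock: 35.65
tcp_pos: [0.483, -0.1565, 0.0834]
orientation: [0.001, -0.173, 0.985, -0.0]
wrist_force: [-1.0, 2.2, 4.3]
finger_gap: 0.0098
```

Contact. Release, rise, and retreat toward +y side so the top camera sees the crate.

carry_out(steps=[[-0.4, 0, 0, 0, 0, 0, 0], [-0.4, 0, 0, -0.002, 0, 0, 0], [-0.4, 0, 0, 0, 0, 0, 0], [-0.4, 0, 0, -0.03, 0, 0, 0], [-0.4, 0, 0, -0.05, 0, 0, 0], [-0.4, 0, 0, -0.05, 0, 0, 0], [-0.4, -0.01, 0.045, 0, 0, 0, 0], [-0.4, -0.01, 0.045, 0, 0, 0, 0], [-0.4, -0.01, 0.045, 0, 0, 0, 0], [-0.4, -0.01, 0.045, 0, 0, 0, 0], [-0.4, 0, 0, 0, 0, 0, 0], [-0.4, 0, 0, 0, 0, 0, 0]])

```text
clock: 37.15
tcp_pos: [0.4588, 0.0263, 0.2144]
orientation: [0.0, -0.173, 0.985, -0.0]
wrist_force: [-0.2, -0.6, -0.5]
finger_gap: 0.0256
```

```bash
python3 goto.py; python3 - <<'E'
from h import *
from workcell import env
R2=Rn.from_euler("z",98.0,degrees=True).as_matrix()[:2,:2]
a=[];t=np.linspace(0,6.28,50)
for n,(x,y,w,h) in dict(top=(165,105,266,200),scene=(140,110,266,200)).items():
    c=env.read_camera(n);k=1.5*2 if 0 else 400/w
    f=cv2.resize(c["color"][y:y+h,x:x+w,::-1],None,fx=k,fy=k,interpolation=cv2.INTER_CUBIC);a.append(f)
z=[]
c=env.read_camera("top");
for c,(x,y,w,h) in((c,(333,132,95,88)),(env.read_camera("scene"),(150,125,110,102))):
    k=400/w;f=cv2.resize(c["color"][y:y+h,x:x+w,::-1],(400,300),interpolation=cv2.INTER_CUBIC)
    for q,H,r in(((-58,-44.5),.082,.034),((-58,44.5),.082,.034),((67,-53.5),.094,.025),((67,17.5),.094,.025)):
        o=R2@np.array(q)/1000+[.5086,-.2196]
        P=np.c_[o[0]+r*np.cos(t),o[1]+r*np.sin(t),0*t+H];cv2.polylines(f,[((proj(c,P)-(x,y)+.5)*[k,300/h]).astype(int)],True,(255,0,255),1)
    z.append(f)
cv2.imwrite("pics/final.png",np.vstack([np.hstack([b[:300] for b in a]),np.hstack(z)]))
E
```

```text
clock 37.15 tcp [0.4588 0.0263 0.2144] yaw -160.06 down [ 4.e-04 -5.e-04 -1.e+00] gap 0.0256 F [-0.2 -0.6 -0.5] q [-0.12  0.09 -0.23  1.25 -0.   -2.04]
```

View pics/final.png

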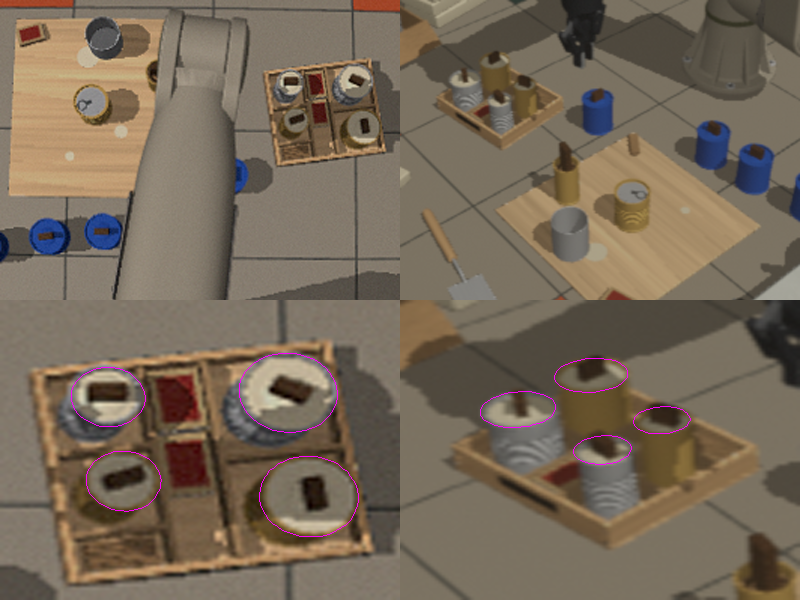

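```bash
python3 -c "
from workcell import env
print(env.hand_in())"
```

```text
the job is handed in; nothing more can be done
None
```

All four finished candles are packed upright in the crate, the wide ones in the wide cells and the slim ones in the narrow cells. I lowered each one until the wrist force showed it on the floor, then released it, and handed the job in at about 37 s.

- **Final check:** In the last top and scene pictures, the four rims lie on the circles drawn for the cell centres, within about 2–3 mm by eye. The empty, unpoured and sealed tins stand upright with no visible shift. I did not measure their positions again. The gripper is clear of everything.
- **What went differently:**
  - I meant to grip the first candle (gold, wide) by the tin. The fingers closed on its wick instead (gap 11 mm) and pressed on it with about 15 N. The wick held, so I gripped the other three by the wick on purpose.
  - At that grasp the fingertips looked roughly 25 mm higher than the reported TCP implies. I never explained this, so I placed by force contact instead of by computed height.
- **Heights and calibration:**
  - The heights of the board and crate from the two camera views disagreed by several millimetres.
  - The crate outline in the scene view was about 3 pixels off the outline fitted from the top view. The placements were not visibly affected.

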